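Find the part-used shot tin with a spring scale and shelve it on the board

ROBOT

A 6-joint arm with a two-finger parallel gripper is mounted at the origin on a cart in front of the work surface, level with it; the furniture and walls round the work are solid. World frame = base frame: x ahead of the robot, y to its left, z up, the work surface at z = 0. Lengths are in mm, angles in degrees, forces in N, time in s.
With the tool pointing down it reaches from about 350 to 925 mm from the base axis. Payload 6.4 kg.
Tool frame: the origin (TCP) lies between the finger pads, 19 mm behind the fingertips; this is the grasp point; z points along the fingers, y is the line along which they close (so a half turn about z gives the same grasp; the last joint's range is limited). The gripper opens to 85 mm and grips with 20 to 120 N. Pads are 22 mm wide; open, the fingers measure 114 mm over their backs; the gripper's body (76 mm by 85 mm) begins 54 mm behind the grasp point. The pads swing forward as they close: fully open they stand 13 mm farther back than shut.
Start: joints at [-86.923, 14.043, 89.255, -0, 76.702, -9.975], TCP at [146.797, -633.218, 249.99] pointing down, gripper open.
Joint ranges: [-179.41, 179.41], [-58.25, 129.5], [7.25, 145.43], [-54.29, 234.29], [11.92, 165.04], [-157.13, 157.13]. Speed limits (degrees/s): [147.25, 147.25, 180, 180, 180, 180].

INTERFACE

Orientations are given as a 3x3 rotation matrix whose columns are the frame's x, y, z axes.
In Python, from plant import bot, viewer, ticket gives the robot as it stands.
- The arm moves only by the tool move_arm, never from a script. Its argument "rows" is a list of rows, each a list of 4 numbers: the shift along the tool's x, y, z as a fraction of full scale, then the turn about the tool's z as a fraction of full scale. In form: [[tx, ty, tz, roll], ...]. A call has exactly 5 rows; each row shifts and turns the commanded pose from where the row before left it, along the tool's axes as they then stand; what a row does not reach is not made up. Full scale, the value 1, is 0.1 m for a shift and 2 rad for a turn. A row lasts 1/12 s, in which the tool goes at most 41.7 mm and 7.16 degrees, less where a joint would pass 70% of its speed; a pose out of reach is approached as far as the arm can. A call with a number of a shift or a turn outside -1 to 1 is refused whole. A call with a gripper value outside its range is refused whole. "jaw" is the closure, from -1 (fully open) to 1 (shut), set as the call begins (left out, the last holds). The fingers move at their own pace and stop on an object; the grip force is fixed at half the most. Time passes only in rows, so rows that do not move let the fingers close, or fill a call up. It gives the time, the measured TCP pose, the force, the opening and the grip force at its end, in the units of the state.
- bot.state(): the state, without advancing time (a new reading comes with each control period).
- viewer.camera(name): name is "scene" or "top"; returns the picture (420x560x3 uint8, red, green, blue); there is no depth.
- viewer.calibration(name): a dict with "fx", "fy", "cx", "cy" (pixels), "pose" (4x4, takes a point from camera to world coordinates). Camera axes: x right, y up, looking along -z (the intrinsics and any distortion apply to the point x, -y, -z); pixel columns grow to the right and rows downward; lengths in mm; the calibration is good to about 2 mm. A picture is of the moment at which its call begins. calibration takes no time and is no camera call.
- ticket.hand_in(): hands the job in; it is judged then, once.
The state is a dict: "clock": time; "qpos": joint angles; "joint_vel": joint speeds; "joint_efforts": joint torques, N m; "tool_pos": TCP position; "ee_rot": TCP orientation; "wrist_force": force on the tool from outside, world axes, zero at the start; "ft_torque": the same for the moment, N m; "opening": finger opening in mm; "grip_force": force on a finger pad.
Only numpy, scipy, OpenCV 4.12 (cv2) and the standard library are available. Lean on these libraries where they do the work, as an engineer would, in place of code of your own. Each camera call takes 0.05 s, during which the arm holds its last target. There are 200 camera calls.

TASK

Two lidded shot tins look alike, but one is part used and the other is full and too heavy for the hand spring scale. Take the scale from its stand, hook a tin's wire bail and pull up gently, never stretching the scale past its last mark (10 N); leave the full tin standing where it is. Lift the part-used tin clear of the bench on the scale, without touching the tins with the gripper, set it down gently upright on the wooden board, unhook it, hang the scale back in its stand as it was, and disturb nothing else.

Things in the scene. Friction and masses are not known exactly. Their poses are not given: they have to be found in the camera images.
- tin_a: Round lidded steel tin, 73 mm across, lid top at 60 mm. Rigid wire bail (6 mm wire) upright over it in its y-z plane: feet at y = +-38 mm, peak on the axis with wire centre 108 mm up, sloping to 99 mm at y = +-24 mm, so a hook pulled up slides to the peak. Origin: centre of underside, z up. One of the two (either) weighs 4 to 6.5 N, the other over 13.5 N; only a pull tells.
- tin_b: Round lidded steel tin, 73 mm across, lid top at 60 mm. Rigid wire bail (6 mm wire) upright over it in its y-z plane: feet at y = +-38 mm, peak on the axis with wire centre 108 mm up, sloping to 99 mm at y = +-24 mm, so a hook pulled up slides to the peak. Origin: centre of underside, z up. One of the two (either) weighs 4 to 6.5 N, the other over 13.5 N; only a pull tells.
- scale: Hand spring scale (0.15 kg) hanging in the stand. Origin: middle of its casing's underside, z up. Casing 22 x 26 mm, 60 mm tall; steel flange 30 x 50 mm at z = 60 to 66; black rubber grip 20 (x) by 24 mm (y) at z = 66 to 113: pinch across y from above. A sprung rod with a hook hangs below. Marks every 2 N up to 10 N on the -x face.
- scale_grip (a point): Middle of the rubber grip of the scale, 92 mm above the scale's origin: the place for the TCP.
- hook_bowl (a point): Where the bail wire's centre lies in the hook: on the scale's axis, 143.5 mm below scale_grip when unloaded. Hook of 6 mm wire in the scale's x-z plane: lowest 11.5 mm below this point; tip at x = +14 mm, its top 11.5 mm above; shank at x = -12 mm, straight to 39 mm above. Bring it under a bail moving along the scale's +x until the wire is above the bowl, then up.
- scale_hook (a joint): Stretch of the scale, m: 0 unloaded, grows as the hook is drawn down; 4 mm per newton (spring 250 N/m, damped). The last mark, 10 N, is at 0.040; the rod stops dead at 0.055.
- stand: Fixed dark steel stand, base 100 x 90 mm, with a level two-pronged fork open to its -x, prong tops 145 mm above the bench, 31 mm apart; 5 mm lips front and back leave the flange 3 mm play. Origin: bench level under the seat's middle, z up. The scale's flange rests on the prongs, hook tip to the stand's +x; lift it straight up, lower it straight down.
- stand_seat (a point): Middle of the fork seat: centre of the flange's underside when the scale hangs home (the scale's grip point is then 32 mm above it).
- board: Fixed dark hardwood board lying flat, 82 mm (its x) by 330 mm (its y), top 34 mm above the bench. Origin: centre of the underside; its long y axis runs roughly away from the robot (along world x).
- tape: Loose yellow and black tape measure, 62 x 73 x 31 mm; a bystander. Origin: underside.
- chisel: Loose cold chisel lying flat, 18 x 150 x 13 mm, long along its y; a bystander. Origin: underside.
- punch: Loose eight-sided centre punch lying flat, 12 x 120 x 12 mm, long along its y; a bystander. Origin: underside.
Things that resemble listed ones, but are neither listed nor needed, are in the scene too. What is shaped like the tin_a but green or red is not meant.

How it is judged (in metres and radians):
On the way:
1. a tin hangs on the scale's hook, at least 15 mm clear of the bench (((height (world z) of tin_a above 0.015 m and contact force between tin_a and scale above 2.5 N and value of joint scale_hook above 0.01 m and distance between hook_bowl and tin_a below 0.125 m) or (height (world z) of tin_b above 0.015 m and contact force between tin_b and scale above 2.5 N and value of joint scale_hook above 0.01 m and distance between hook_bowl and tin_b below 0.125 m))), for 0.3 s.
At the end, for the whole second after the job is handed in: The part-used tin (the only one the scale can lift) upright and still on the board, within 30 mm of its long centre line, 150 mm of its middle, unhooked; the other standing within 40 mm of its start; scale hanging upright and still in the stand, within 10 mm of the seat axis, flange on the prongs (((z of tin_a in the frame of board between 0.03 and 0.039 m and x of tin_a in the frame of board between -0.03 and 0.03 m and y of tin_a in the frame of board between -0.15 and 0.15 m and height (world z) of tin_b below 0.005 m and distance of tin_b from where it was at the start of the episode below 0.04 m) or (z of tin_b in the frame of board between 0.03 and 0.039 m and x of tin_b in the frame of board between -0.03 and 0.03 m and y of tin_b in the frame of board between -0.15 and 0.15 m and height (world z) of tin_a below 0.005 m and distance of tin_a from where it was at the start of the episode below 0.04 m)) and linear speed of each of scale, tin_a, tin_b below 0.02 m/s and angle between each of tin_a, tin_b's own z axis and vertical below 0.06 rad and contact force between each of tin_a, tin_b and scale below 0.05 N and distance between scale_grip and stand_seat below 0.04 m and horizontal distance between scale_grip and stand_seat below 0.01 m and angle between scale's own z axis and vertical below 0.08 rad); the robot touches nothing.
It fails at once if scale stretched past its last mark (beyond 42 mm, 10.5 N) (value of joint scale_hook above 0.042 m).
It fails at once if a tin touched by the robot instead of the scale (contact force between any of the fingers, the arm and tin_a above 1 N or contact force between any of the fingers, the arm and tin_b above 1 N).
It fails at once if a tin dropped, knocked or set down hard (over 35 N), or tipped (contact force between any of tin_a, tin_b and anything else above 35 N or angle between any of tin_a, tin_b's own z axis and vertical above 0.6 rad).
It fails at once if tape measure, chisel or punch moved more than 20 mm (distance of any of tape, chisel, punch from where it was at the start of the episode above 0.02 m).
It also fails if it takes over 72 s, if anything falls off the work surface, if the arm or the gripper's body presses on something with over 40 N, if the wrist force passes 120 N, or if a joint passes its speed limit or range.

## Working session

There is one attempt and no reset: what is moved stays moved. The work goes in short steps, Python scripts to look and compute and a tool call to move; the robot and the scene stay as the last step left them, time stands still between calls to the robot, and variables do not carry over. Pictures are saved under pics/ and viewed, at most 13 in all, crops included, and the job is handed in when it is done.

Besides the shell and the picture viewer there is one more tool, called after "Request:" as name([rows], argument=value, ...), one row to a line, values as JSON. move_arm: Moves the arm, as the interface text tells. Shift numbers are shares of 0.1 m and turn numbers shares of 2 rad, none past 1 either way. Its arguments: {"type":"object","properties":{"rows":{"type":"array"},"jaw":{"type":"number"}},"required":["rows"]}

```bash
mkdir -p pics; ls; python3 - <<'E'
from plant import bot, viewer, ticket
import cv2
for n in ("scene","top"):
    im=viewer.camera(n); cv2.imwrite(f"pics/{n}0.png",im[:,:,::-1])
    c=viewer.calibration(n); print(n,{k:(v if k!='pose' else [[round(float(x),3) for x in r] for r in v]) for k,v in c.items()})
print(bot.state())
E
```

```text
pics
scene {'fx': 444.51415877439973, 'fy': 444.51415877439973, 'cx': 265.9891572094478, 'cy': 208.6532400529304, 'pose': [[-0.579, 0.549, -0.602, -215.646], [-0.815, -0.371, 0.446, 360.279], [0.022, 0.749, 0.662, 988.218], [0.0, 0.0, 0.0, 1.0]]}
top {'fx': 496.6297614032137, 'fy': 496.6297614032137, 'cx': 279.2287815096546, 'cy': 208.87410222551438, 'pose': [[-0.023, 0.992, -0.123, 384.944], [-0.999, -0.026, -0.023, -210.411], [-0.026, 0.122, 0.992, 1353.034], [0.0, 0.0, 0.0, 1.0]]}
{'clock': 0.1, 'qpos': array([-8.69211587e+01,  1.40811457e+01,  8.93187156e+01,  1.27521902e-05,
        7.67000760e+01, -9.97385650e+00]), 'joint_vel': array([-0.01250999, -0.06510724, -0.33279587, -0.07055993,  0.07630452,
        0.12923026]), 'joint_efforts': array([ 5.83922774e-04, -4.30669892e+01, -3.27129829e+01, -1.89607695e-04,
        2.80803142e-03,  1.87042718e-05]), 'tool_pos': array([ 146.79576668, -632.72739785,  248.97159434]), 'ee_rot': array([[ 9.74162780e-01,  2.25847005e-01, -9.34665622e-05],
       [ 2.25846822e-01, -9.74161270e-01,  1.74172674e-03],
       [ 3.02312264e-04, -1.71783449e-03, -9.99998479e-01]]), 'wrist_force': array([ 0.06280656, -0.25725487, -0.92567696]), 'ft_torque': array([-0.03191497, -0.00766741,  0.04667658]), 'grip_force': 0.0, 'opening': 85.65225466069033}
```

View pics/scene0.png

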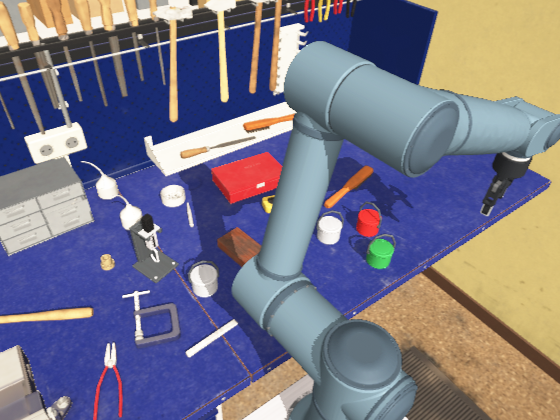

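View pics/top0.png

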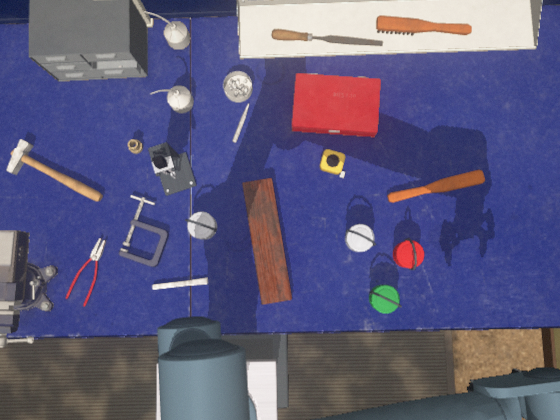

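The scene picture shows the stand with the scale at about (150,245), white tins at (203,280) and (329,230), and the board at (240,245). The top picture shows the stand at (170,168), a tin at (202,226), another at (360,237), the board centre at (267,240), the tape at (333,160), the chisel at (180,284) and the punch at (241,123).

Lookalikes in the top view are the red pail (409,254), the green pail (385,299) and the nut tin (238,87). I choose the two white lidded tins and check them in a close crop.

```bash
cat > h.py <<'E'
import numpy as np, cv2
from plant import bot, viewer
def ray(n,uv):
    c=viewer.calibration(n); P=np.array(c["pose"]); 
    d=np.array([(uv[0]-c["cx"])/c["fx"],-(uv[1]-c["cy"])/c["fy"],-1.])
    return P[:3,3],P[:3,:3]@d
def onz(n,uv,z):
    o,d=ray(n,uv); return (o+d*(z-o[2])/d[2])
def proj(n,p):
    c=viewer.calibration(n); P=np.array(c["pose"]); q=P[:3,:3].T@(np.array(p)-P[:3,3])
    return np.array([c["cx"]+c["fx"]*q[0]/-q[2], c["cy"]-c["fy"]*q[1]/-q[2]])
def tri(a,b):
    (o1,d1),(o2,d2)=ray("top",a),ray("scene",b)
    s=np.linalg.lstsq(np.c_[d1,-d2],o2-o1,rcond=None)[0]
    p,q=o1+d1*s[0],o2+d2*s[1]; return (p+q)/2,np.linalg.norm(p-q)
E
python3 - <<'E'
import cv2,numpy as np
t=cv2.imread("pics/top0.png"); s=cv2.imread("pics/scene0.png")
def c(im,x,y,w,h,k): return cv2.resize(im[y:y+h,x:x+w],None,fx=k,fy=k,interpolation=cv2.INTER_CUBIC)
a=np.hstack([c(t,140,135,100,75,4),c(s,115,205,100,75,4)])
b=np.hstack([c(t,165,190,66,66,4),c(t,325,190,66,66,4),c(s,305,200,66,66,4)])
b=np.hstack([b,np.zeros((264,8,3),np.uint8)])
cv2.imwrite("pics/c1.png",np.vstack([a,b]))
E
```

```text
(no output)
```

View pics/c1.png

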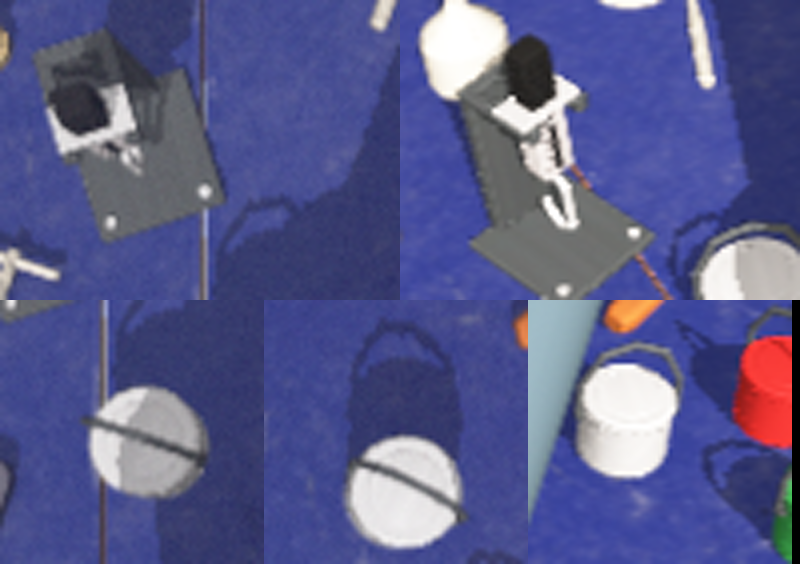

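The crop shows the scale on the stand: grip top at top-view (159,161) and scene-view (147,216), flange steel under it. The base front edge faces the robot, so the fork opens that way. Both white tins have lids and bails, with the bail lines at top-view (202,225) and (361,237).

```bash
cat > m.py <<'E'
from h import *
t=cv2.imread("pics/top0.png"); hsv=cv2.cvtColor(t,cv2.COLOR_BGR2HSV)
for nm,(x,y) in dict(L=(202,226),R=(360,238)).items():
    m=((hsv[...,1]<70)&(hsv[...,2]>90)).astype(np.uint8); w=np.zeros_like(m); cv2.circle(w,(x,y),22,1,-1); m&=w
    m=cv2.morphologyEx(m,cv2.MORPH_CLOSE,np.ones((5,5)))
    c=max(cv2.findContours(m,0,1)[0],key=cv2.contourArea); (cx,cy),ax,a=cv2.fitEllipse(c)
    g=cv2.cvtColor(t,cv2.COLOR_BGR2GRAY).astype(float)
    # bail: dark pixels within the lid disc
    Y,X=np.mgrid[:420,:560]; d=(np.hypot(X-cx,Y-cy)<11)
    bl=cv2.morphologyEx(t.max(2),cv2.MORPH_BLACKHAT,np.ones((9,9)))
    p=np.argwhere(d&(bl>45))[:,::-1].astype(np.float32)
    vx,vy,x0,y0=cv2.fitLine(p,cv2.DIST_HUBER,0,.01,.01).ravel()
    s=(cx-x0)*vx+(cy-y0)*vy; q=(x0+s*vx,y0+s*vy)
    A=onz("top",(q[0]-10*vx,q[1]-10*vy),104); B=onz("top",(q[0]+10*vx,q[1]+10*vy),104); e=A-B
    print(nm,"ell",cx,cy,ax,"lid60",onz("top",(cx,cy),60)[:2].round(1),"bail mid",np.round(q,1),onz("top",q,106)[:2].round(1),"x-axis yaw",np.degrees(np.arctan2(-e[0],e[1])),len(p))
print("grip top",tri((158.75,161.25),(147.5,216)))
cr=lambda x,y:(140+x/4,135+y/4)
F=[onz("top",cr(*p),8) for p in((222,203),(107,242),(185,70))]
e=F[1]-F[0]; f=F[2]-F[0]
print("base",[p[:2].round(1) for p in F],"yaws",np.degrees(np.arctan2(-e[0],e[1])),np.degrees(np.arctan2(f[1],f[0])),np.linalg.norm(e),np.linalg.norm(f),"centre",(F[1]+F[2])/2)
print("flange front L,R",onz("top",cr(65,155),151),onz("top",cr(136,133),151))
o=(hsv[...,2]<60).astype(np.uint8)
bm=(((hsv[...,0]<15)|(hsv[...,0]>170))&(hsv[...,1]>60)&(hsv[...,2]>35)&(hsv[...,2]<190)).astype(np.uint8); w=np.zeros_like(bm); w[170:310,235:300]=1; bm&=w
bm=cv2.morphologyEx(bm,cv2.MORPH_OPEN,np.ones((3,3)))
c=max(cv2.findContours(bm,0,1)[0],key=cv2.contourArea); r=cv2.minAreaRect(c); print(r)
P=[onz("top",p,34)[:2] for p in cv2.boxPoints(r)]; print("board",np.round(P,1),"mid",np.mean(P,0))
E
python3 m.py
```

```text
L ell 200.73548889160156 224.51123046875 (27.269166946411133, 32.68648147583008) lid60 [509.3  26.7] bail mid [200.9 224.2] [505.7  17.9] x-axis yaw -20.78994764349199 55
R ell 359.64508056640625 237.7250213623047 (27.700510025024414, 29.485597610473633) lid60 [ 464.4 -387.3] bail mid [361. 235.] [ 468.2 -384.6] x-axis yaw -28.012775563591646 59
grip top (array([650.3502505 , 101.81641337, 199.22977856]), np.float64(1.5066318750823877))
base [array([621.9,  50.3]), array([596.9, 129.9]), array([716.4,  76. ])] yaws 17.465373176654563 15.185442389398794 83.476792885717 97.91069650503998 centre [656.65712913 102.95694134   8.        ]
flange front L,R [629.55117473 120.20026914 151.        ] [642.17321275  76.02530201 151.        ]
((266.4459228515625, 240.67567443847656), (123.13484191894531, 30.57821273803711), 80.53767395019531)
board [[ 623.   -78.8]
 [ 634.5 -160.6]
 [ 310.3 -206.8]
 [ 299.  -127.5]] mid [ 466.69838587 -143.4233453 ]
```

Request:
move_arm([
  [0.295,-0.27,0,0],
  [0.295,-0.27,0,0],
  [0.295,-0.27,0,0],
  [0.295,-0.27,0,0],
  [0.295,-0.27,0,0],
], jaw=-1)

```text
clock: 0.52
tool_pos: [260.6, -466.5, 249.4]
ee_rot: [[0.974, 0.225, -0.0], [0.225, -0.974, 0.001], [0.0, -0.001, -1.0]]
wrist_force: [1.8, -0.4, 0.9]
opening: 85.3
grip_force: 0.0
```

Request:
move_arm([
  [0.295,-0.27,0,0],
  [0.295,-0.27,0,0],
  [0.295,-0.27,0,0],
  [0.295,-0.27,0,0],
  [0.295,-0.27,0,0],
])

```text
clock: 0.93
tool_pos: [373.7, -301.6, 249.7]
ee_rot: [[0.974, 0.225, -0.0], [0.225, -0.974, 0.0], [-0.0, -0.0, -1.0]]
wrist_force: [0.3, -1.1, -0.3]
opening: 85.6
grip_force: 0.0
```

Request:
move_arm([
  [0.295,-0.27,0,0],
  [0.295,-0.27,0,0],
  [0.295,-0.27,0,0],
  [0.295,-0.27,0,0],
  [0.295,-0.27,0,-0.026],
])

```text
clock: 1.35
tool_pos: [486.9, -136.7, 249.7]
ee_rot: [[0.961, 0.277, -0.0], [0.277, -0.961, 0.0], [-0.0, -0.0, -1.0]]
wrist_force: [0.1, -1.1, -0.6]
opening: 85.8
grip_force: 0.0
```

Request:
move_arm([
  [0.279,-0.23,0,0],
  [0.279,-0.23,0,0],
  [0.279,-0.23,0,0],
  [0.279,-0.23,0,0],
  [0.279,-0.23,0,0],
])

```text
clock: 1.77
tool_pos: [589.2, 12.2, 249.5]
ee_rot: [[0.961, 0.277, -0.001], [0.277, -0.961, 0.0], [-0.001, -0.0, -1.0]]
wrist_force: [0.9, -1.0, 0.5]
opening: 85.3
grip_force: 0.0
```

Request:
move_arm([
  [0.279,-0.23,0,0],
  [0.279,-0.23,0,0],
  [0.279,-0.23,0,0],
  [0,0,0.1,0],
  [0,0,0,0],
])

```text
clock: 2.18
tool_pos: [649.4, 101.3, 237.2]
ee_rot: [[0.96, 0.279, -0.004], [0.279, -0.96, -0.0], [-0.004, -0.001, -1.0]]
wrist_force: [-0.6, -0.7, -0.1]
opening: 85.8
grip_force: 0.0
```

```bash
python3 - <<'E'
from h import *
a={}
for n in ("scene","top"):
    a[n]=viewer.camera(n)[:,:,::-1]; cv2.imwrite(f"pics/{n}1.png",a[n])
def c(im,x,y,w,h,k): return cv2.resize(im[y:y+h,x:x+w],None,fx=k,fy=k,interpolation=cv2.INTER_CUBIC)
p=np.hstack([c(a["top"],120,110,100,75,4),c(a["scene"],100,175,100,75,4)])
b=np.hstack([c(a["top"],160,185,66,66,4),c(a["scene"],170,240,66,66,4)]); b=np.hstack([b,np.zeros((264,800-b.shape[1],3),np.uint8)])
cv2.imwrite("pics/c2.png",np.vstack([p,b]))
s=bot.state(); print(s["tool_pos"],s["clock"])
E
```

```text
[649.27165266  99.45335083 238.73575633] 2.2833
```

View pics/c2.png

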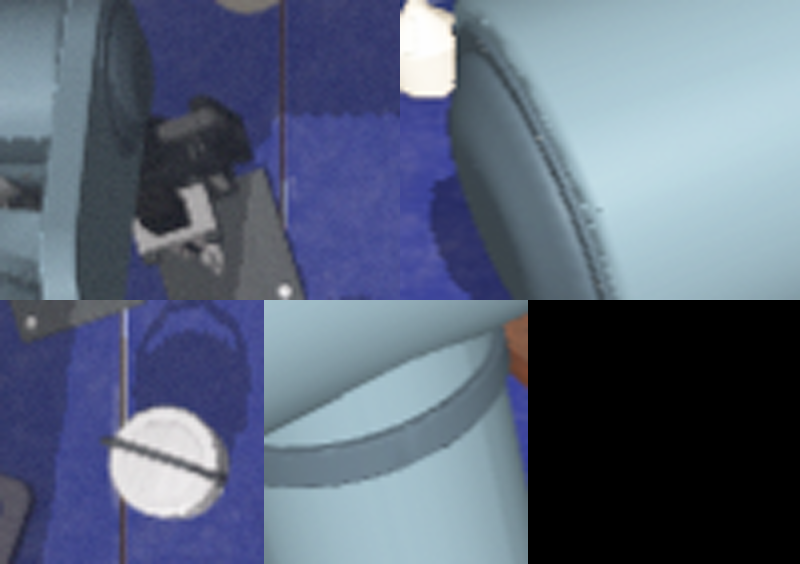

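The crop shows the gripper over the grip at top-view (165,160). It also gives a clean view of the near tin's lid at top-view crop (168,462), bail (103,440)-(226,480). Descending to grip.

Request:
move_arm([
  [0,0,0.2,0],
  [0,0,0.2,0],
  [0,0,0.15,0],
  [0,0,0.07,0],
  [0,0,0,0],
])

```text
clock: 2.7
tool_pos: [648.7, 98.7, 176.1]
ee_rot: [[0.962, 0.275, -0.004], [0.275, -0.962, -0.0], [-0.004, -0.001, -1.0]]
wrist_force: [0.3, -0.5, -0.8]
opening: 85.5
grip_force: 0.0
```

Request:
move_arm([
  [0,0,0,0],
  [0,0,0,0],
  [0,0,0,0],
  [0,0,0,0],
  [0,0,0,0],
])

```text
clock: 3.12
tool_pos: [650.5, 99.7, 178.9]
ee_rot: [[0.961, 0.276, 0.001], [0.276, -0.961, -0.0], [0.001, 0.0, -1.0]]
wrist_force: [0.3, -0.3, 0.3]
opening: 85.5
grip_force: 0.0
```

```bash
python3 - <<'E'
from h import *
# near tin from frame c2 (top crop origin 160,185, scale 4, offset y 300)
k=lambda x,y:(160+x/4,185+(y-300)/4)
print("lid",onz("top",k(167,462),60)); A,B=k(105,441),k(224,478)
a,b=onz("top",A,70),onz("top",B,70); print("bail ends low",a,b,(a+b)/2, np.linalg.norm(a-b))
C=k(165,459.5); print("peak",onz("top",C,108)); e=a-b; print(np.degrees(np.arctan2(-e[0],e[1])))
for z in(85,):
  a,b=onz("top",k(115,444),z),onz("top",k(214,475),z);e=a-b;print(np.degrees(np.arctan2(-e[0],e[1])))
s=bot.state(); print(s["tool_pos"],s["clock"],s["wrist_force"])
E
```

```text
lid [506.58394724  23.99620255  60.        ]
bail ends low [520.41863931  62.74486215  70.        ] [494.26836761 -14.97097166  70.        ] [507.34350346  23.88694525  70.        ] 81.99748493567932
peak [503.68576548  16.55743066 108.        ]
-18.59735365743604
-18.711091170635637
[650.48418821  99.74416492 178.86692966] 3.1167 [ 0.29126965 -0.26931333  0.29962413]
```

Request:
move_arm([
  [0.004,-0.02,0.02,0],
  [0,0,0,0],
  [0,0,0,0],
  [0,0,0,0],
  [0,0,0,0],
])

```text
clock: 3.53
tool_pos: [649.9, 101.8, 175.9]
ee_rot: [[0.961, 0.276, -0.0], [0.276, -0.961, -0.0], [-0.0, -0.0, -1.0]]
wrist_force: [0.4, 1.0, 0.7]
opening: 85.3
grip_force: 0.0
```

Request:
move_arm([
  [0,0,0,0],
  [0,0,0,0],
  [0,0,0,0],
  [0,0,0,0],
  [0,0,0,0],
], jaw=1)

```text
clock: 3.95
tool_pos: [650.0, 101.9, 176.0]
ee_rot: [[0.961, 0.276, 0.0], [0.276, -0.961, 0.0], [0.0, -0.0, -1.0]]
wrist_force: [-0.3, 0.5, -0.9]
opening: 25.5
grip_force: 0.2
```

Request:
move_arm([
  [0,0,0,0],
  [0,0,0,0],
  [0,0,0,0],
  [0,0,0,0],
  [0,0,0,0],
])

```text
clock: 4.37
tool_pos: [650.0, 102.0, 176.2]
ee_rot: [[0.961, 0.276, 0.0], [0.276, -0.961, 0.0], [0.0, -0.0, -1.0]]
wrist_force: [-0.6, 2.5, 2.1]
opening: 23.3
grip_force: 59.2
```

Request:
move_arm([
  [0,0,0,0],
  [0,0,0,0],
  [0,0,0,0],
  [0,0,0,0],
  [0,0,0,0],
])

```text
clock: 4.78
tool_pos: [650.0, 102.0, 176.2]
ee_rot: [[0.961, 0.276, 0.0], [0.276, -0.961, 0.0], [0.0, -0.0, -1.0]]
wrist_force: [-0.2, 3.0, 3.7]
opening: 23.2
grip_force: 59.2
```

Request:
move_arm([
  [0,0,-0.05,0],
  [0,0,-0.25,0],
  [0,0,-0.35,0],
  [0,0,-0.4,0],
  [0,0,-0.35,0],
])

```text
clock: 5.2
tool_pos: [649.7, 100.9, 317.4]
ee_rot: [[0.961, 0.276, -0.001], [0.276, -0.961, -0.002], [-0.001, 0.001, -1.0]]
wrist_force: [0.9, 0.1, -0.5]
opening: 23.3
grip_force: 58.9
```

Request:
move_arm([
  [-0.3,0.002,0,0],
  [-0.4,0.002,0,0],
  [-0.4,0.003,0,0],
  [-0.4,0.003,0,0],
  [-0.4,0.003,0,0],
])

```text
clock: 5.62
tool_pos: [465.6, 47.1, 315.1]
ee_rot: [[0.961, 0.276, -0.001], [0.276, -0.961, -0.001], [-0.002, 0.001, -1.0]]
wrist_force: [-0.9, -0.7, -0.9]
opening: 23.7
grip_force: 59.0
```

Request:
move_arm([
  [-0.184,0.001,0,0],
  [0,0,0,0.061],
  [0,0,0,0.061],
  [0,0,0,0.061],
  [0,0,0,0.06],
])

```text
clock: 6.03
tool_pos: [449.6, 42.2, 315.6]
ee_rot: [[0.977, -0.211, -0.0], [-0.211, -0.977, -0.001], [-0.0, 0.002, -1.0]]
wrist_force: [0.1, -0.4, -1.2]
opening: 23.3
grip_force: 59.0
```

Request:
move_arm([
  [0,0,0,0.06],
  [0,0,0,0],
  [0,0,0,0],
  [0,0,0,0],
  [0,0,0,0],
])

```text
clock: 6.45
tool_pos: [450.0, 42.7, 315.9]
ee_rot: [[0.948, -0.319, -0.0], [-0.319, -0.948, -0.0], [-0.0, 0.0, -1.0]]
wrist_force: [0.1, -0.2, -1.1]
opening: 23.3
grip_force: 59.0
```

```bash
python3 - <<'E'
from h import *
a={}
for n in ("scene","top"):
    a[n]=viewer.camera(n)[:,:,::-1]; cv2.imwrite(f"pics/{n}2.png",a[n])
s=bot.state(); p=s["tool_pos"]; R=s["ee_rot"]; print(p,R.round(3),s["wrist_force"])
b=p+R@[0,0,142.7]; print("bowl pred",b,proj("top",b),proj("scene",b),"tin peak",proj("top",[507,24,108]),proj("scene",[507,24,108]))
def c(im,x,y,w,h,k): return cv2.resize(im[y:y+h,x:x+w],None,fx=k,fy=k,interpolation=cv2.INTER_CUBIC)
cv2.imwrite("pics/c3.png",np.hstack([c(a["top"],140,160,130,160,3),c(a["scene"],130,180,130,160,3)]))
E
```

```text
[450.0138447   42.79265409 315.92532614] [[ 0.948 -0.32  -0.   ]
 [-0.32  -0.948 -0.   ]
 [-0.     0.    -1.   ]] [ 0.05094685  0.21058204 -0.54143454]
bowl pred [449.99599777  42.76733689 173.2253295 ] [185.41307005 245.10457317] [206.58937891 260.80732253] tin peak [198.31411477 223.64345245] [203.67028904 260.99689432]
```

View pics/c3.png

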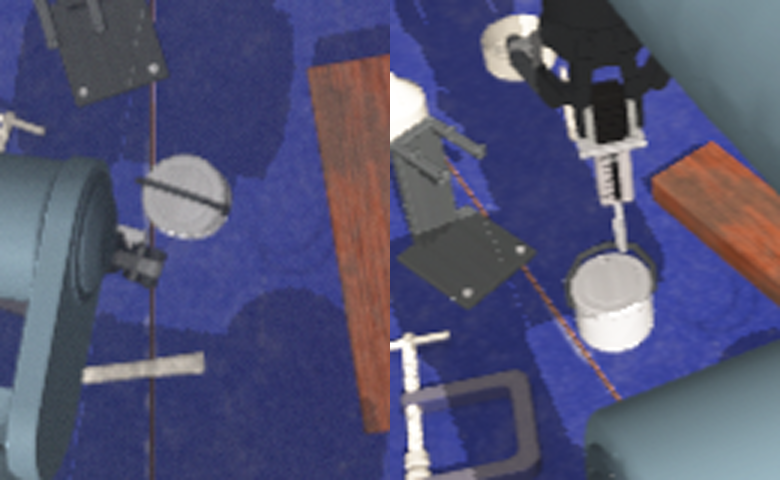

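The crop shows the scale held upright. Its hook bottom is at scene (207,263), as predicted, and the tin's bail peak is at scene (204,262). Descending beside the bail.

Request:
move_arm([
  [0,0,0.3,0],
  [0,0,0.3,0],
  [0,0,0.2,0],
  [0,0,0.112,0],
  [0,0,0,0],
])

```text
clock: 6.97
tool_pos: [448.4, 43.1, 222.1]
ee_rot: [[0.947, -0.32, -0.005], [-0.32, -0.947, 0.001], [-0.005, 0.001, -1.0]]
wrist_force: [0.0, -0.4, -1.7]
opening: 23.1
grip_force: 59.0
```

Request:
move_arm([
  [0.1,0,0,0],
  [0.1,0,0,0],
  [0.1,0,0,0],
  [0,0,0,0],
  [0,0,0,0],
])

```text
clock: 7.38
tool_pos: [479.3, 33.0, 225.6]
ee_rot: [[0.947, -0.321, 0.001], [-0.321, -0.947, -0.0], [0.001, -0.0, -1.0]]
wrist_force: [-0.1, -0.3, -1.3]
opening: 23.5
grip_force: 59.0
```

```bash
python3 - <<'E'
from h import *
a={}
for n in ("scene","top"):
    a[n]=viewer.camera(n)[:,:,::-1]; cv2.imwrite(f"pics/{n}3.png",a[n])
s=bot.state(); p=s["tool_pos"]; R=s["ee_rot"]; print(p,s["wrist_force"])
b=p+R@[0,0,142.7]; print("bowl pred",b,proj("top",b),proj("scene",b),"tin peak",proj("top",[507,24,108]),proj("scene",[507,24,108]))
def c(im,x,y,w,h,k): return cv2.resize(im[y:y+h,x:x+w],None,fx=k,fy=k,interpolation=cv2.INTER_CUBIC)
cv2.imwrite("pics/c4.png",np.hstack([c(a["top"],170,195,65,75,6),c(a["scene"],170,235,65,75,6)]))
E
```

```text
[478.4326312   33.28312664 224.99413878] [-0.19383788  1.08575764 -1.015323  ]
bowl pred [478.42335174  33.29338271  82.29413945] [196.62556858 235.72177256] [206.66030725 275.85614341] tin peak [198.31411477 223.64345245] [203.67028904 260.99689432]
```

View pics/c4.png

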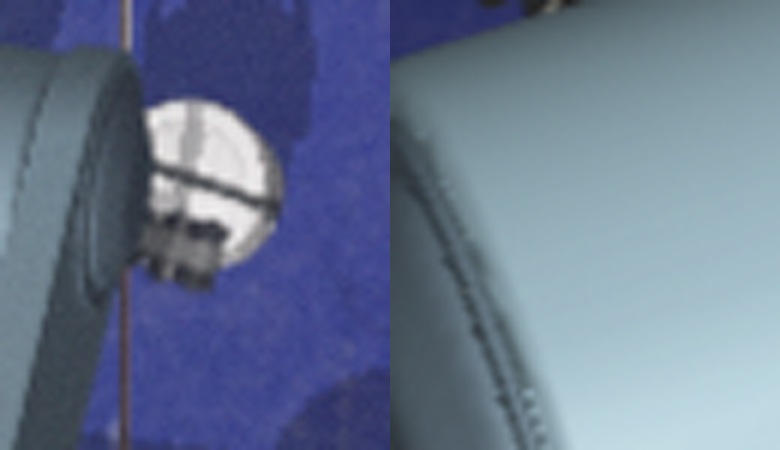

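The top crop shows the gripper just in front of the bail at top-view (200,236); the scene view is blocked by the arm. Advancing the hook under the bail and raising with force checks.

Request:
move_arm([
  [0.08,0,0,0],
  [0.08,0,0,0],
  [0.08,0,0,0],
  [0.06,0,0,0],
  [0,0,0,0],
])

```text
clock: 7.9
tool_pos: [508.0, 23.1, 224.9]
ee_rot: [[0.947, -0.321, 0.0], [-0.321, -0.947, -0.0], [0.0, 0.0, -1.0]]
wrist_force: [-1.0, 0.3, -1.8]
opening: 23.2
grip_force: 59.0
```

Request:
move_arm([
  [0,0,-0.06,0],
  [0,0,-0.06,0],
  [0,0,-0.06,0],
  [0,0,-0.04,0],
  [0,0,0,0],
])

```text
clock: 8.32
tool_pos: [507.2, 23.7, 248.3]
ee_rot: [[0.947, -0.32, 0.002], [-0.32, -0.947, -0.0], [0.002, -0.0, -1.0]]
wrist_force: [-0.9, 0.4, -1.3]
opening: 23.2
grip_force: 58.9
```

Request:
move_arm([
  [0,0,-0.04,0],
  [0,0,-0.04,0],
  [0,0,-0.04,0],
  [0,0,0,0],
  [0,0,0,0],
])

```text
clock: 8.73
tool_pos: [506.4, 23.9, 258.4]
ee_rot: [[0.947, -0.32, -0.001], [-0.32, -0.947, 0.001], [-0.002, -0.0, -1.0]]
wrist_force: [-1.5, 0.6, -4.0]
opening: 23.5
grip_force: 58.9
```

Request:
move_arm([
  [0,0,-0.03,0],
  [0,0,-0.03,0],
  [0,0,-0.03,0],
  [0,0,0,0],
  [0,0,0,0],
])

```text
clock: 9.15
tool_pos: [506.5, 23.8, 267.5]
ee_rot: [[0.947, -0.32, -0.001], [-0.32, -0.947, 0.0], [-0.001, 0.0, -1.0]]
wrist_force: [-1.6, 1.1, -6.8]
opening: 23.5
grip_force: 59.0
```

Request:
move_arm([
  [0,0,-0.03,0],
  [0,0,-0.03,0],
  [0,0,-0.02,0],
  [0,0,0,0],
  [0,0,0,0],
])

```text
clock: 9.57
tool_pos: [506.6, 23.7, 275.5]
ee_rot: [[0.947, -0.32, -0.001], [-0.32, -0.947, 0.0], [-0.001, 0.0, -1.0]]
wrist_force: [-1.3, 0.7, -8.5]
opening: 23.2
grip_force: 59.1
```

Request:
move_arm([
  [0,0,0,0],
  [0,0,0,0],
  [0,0,0,0],
  [0,0,0,0],
  [0,0,0,0],
])

```text
clock: 9.98
tool_pos: [506.8, 23.7, 275.6]
ee_rot: [[0.947, -0.32, -0.0], [-0.32, -0.947, 0.0], [-0.0, 0.0, -1.0]]
wrist_force: [-2.8, 1.8, -8.3]
opening: 23.7
grip_force: 59.1
```

Request:
move_arm([
  [0,0,-0.02,0],
  [0,0,-0.02,0],
  [0,0,-0.02,0],
  [0,0,0,0],
  [0,0,0,0],
])

```text
clock: 10.4
tool_pos: [506.8, 23.6, 281.9]
ee_rot: [[0.947, -0.32, -0.0], [-0.32, -0.947, -0.0], [0.0, 0.0, -1.0]]
wrist_force: [-1.5, 0.7, -10.6]
opening: 23.3
grip_force: 59.2
```

Request:
move_arm([
  [0,0,0,0],
  [0,0,0,0],
  [0,0,0,0],
  [0,0,0,0],
  [0,0,0,0],
])

```text
clock: 10.82
tool_pos: [506.8, 23.6, 281.7]
ee_rot: [[0.947, -0.32, -0.0], [-0.32, -0.947, -0.0], [-0.0, 0.0, -1.0]]
wrist_force: [-2.3, 0.1, -8.5]
opening: 23.1
grip_force: 59.2
```

```bash
python3 - <<'E'
from h import *
f=[]
for i in range(8):
    im=viewer.camera("scene" if i%2 else "top"); f.append(bot.state()["wrist_force"])
    if i<2: cv2.imwrite(f"pics/w{i}.png",im[:,:,::-1])
print(np.round(f,1)[:,2],np.mean(f,0),bot.state()["tool_pos"])
E
```

```text
[-9.4 -9.6 -9.4 -9.6 -9.8 -9.2 -9.1 -9.5] [-2.15034687  0.68263429 -9.44174022] [506.85848094  23.64078167 281.78648531]
```

The load is about 8 N and still growing at the spring rate, so this is the full tin. Lowering, unhooking and going to the other tin.

Request:
move_arm([
  [0,0,0.05,0],
  [0,0,0.1,0],
  [0,0,0.1,0],
  [0,0,0.08,0],
  [0,0,0,0],
])

```text
clock: 11.63
tool_pos: [507.2, 23.4, 247.7]
ee_rot: [[0.947, -0.321, 0.001], [-0.321, -0.947, -0.001], [0.001, 0.0, -1.0]]
wrist_force: [-0.4, 0.2, -1.1]
opening: 23.7
grip_force: 60.1
```

Request:
move_arm([
  [0,0,0.1,0],
  [0,0,0.1,0],
  [0,0,0.035,0],
  [0,0,0,0],
  [0,0,0,0],
])

```text
clock: 12.05
tool_pos: [507.1, 23.5, 225.3]
ee_rot: [[0.947, -0.32, 0.001], [-0.32, -0.947, -0.0], [0.001, -0.0, -1.0]]
wrist_force: [-0.1, 0.5, -0.1]
opening: 22.9
grip_force: 60.3
```

Request:
move_arm([
  [-0.05,0,0,0],
  [-0.1,0,0,0],
  [-0.15,0,0,0],
  [-0.15,0,0,0],
  [-0.1,0,0,0],
])

```text
clock: 12.47
tool_pos: [453.3, 41.9, 225.4]
ee_rot: [[0.947, -0.32, 0.0], [-0.32, -0.947, 0.0], [0.0, -0.0, -1.0]]
wrist_force: [-0.4, -0.7, -1.6]
opening: 23.6
grip_force: 60.2
```

Request:
move_arm([
  [0,0,-0.2,0],
  [0,0,-0.3,0],
  [0,0,-0.3,0],
  [0,0,-0.2,0],
  [0,0,0,0],
])

```text
clock: 12.88
tool_pos: [456.5, 41.2, 331.2]
ee_rot: [[0.947, -0.32, 0.011], [-0.32, -0.947, -0.002], [0.011, -0.002, -1.0]]
wrist_force: [0.7, -0.1, -0.5]
opening: 22.9
grip_force: 60.2
```

```bash
python3 - <<'E'
from h import *
a={}
for n in ("scene","top"):
    a[n]=viewer.camera(n)[:,:,::-1]; cv2.imwrite(f"pics/{n}4.png",a[n])
s=bot.state(); print(s["tool_pos"],s["ee_rot"].round(3),s["wrist_force"])
def c(im,x,y,w,h,k): return cv2.resize(im[y:y+h,x:x+w],None,fx=k,fy=k,interpolation=cv2.INTER_CUBIC)
p=np.hstack([c(a["top"],165,190,66,70,4),c(a["scene"],150,200,120,70,4)]); p=p[:,:740]
q=np.hstack([c(a["top"],325,200,66,70,4),c(a["scene"],295,195,66,70,4)])
w=max(p.shape[1],q.shape[1]); pad=lambda x:np.pad(x,((0,0),(0,w-x.shape[1]),(0,0)))
cv2.imwrite("pics/c5.png",np.vstack([pad(p),pad(q)]))
E
```

```text
[454.63403035  41.40334582 325.70487013] [[ 0.947 -0.32   0.002]
 [-0.32  -0.947 -0.   ]
 [ 0.002 -0.    -1.   ]] [ 0.74003395  0.24693147 -2.66092099]
```

View pics/c5.png

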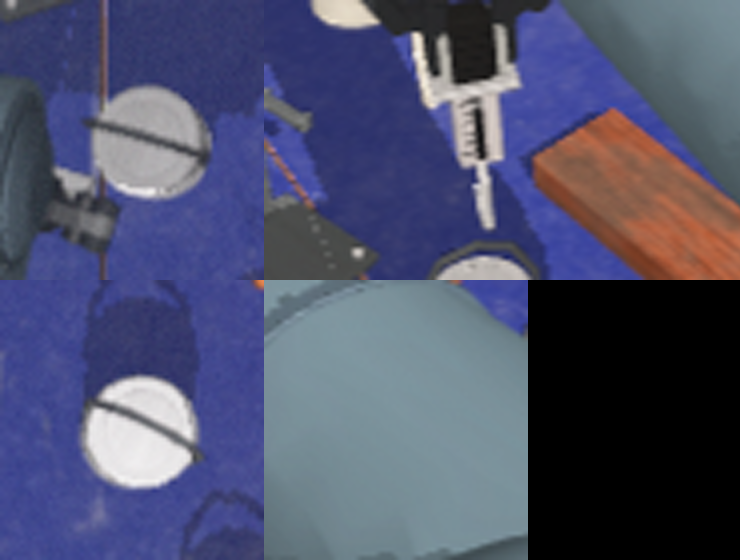

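The near tin still stands at top-view (203,225) and the hook is free. The far tin's lid is at top-view (360,238), with bail ends at (347.5,230) and (375.8,244.8).

```bash
python3 - <<'E'
from h import *
A,B=(347.5,230.25),(375.75,244.75)
for z in (60,70):
  a,b=onz("top",A,z),onz("top",B,z); e=a-b; print(z,(a+b)/2,np.linalg.norm(e),np.degrees(np.arctan2(-e[0],e[1])))
for u in((360,238),(360.5,238)): print("lid",onz("top",u,60))
print("peak scene",onz("scene",(333,211.75),108+3))
print("lid scene",onz("scene",(305+99/4,200+94/4),60))
for c in ((464,-389),(466,-389),(464,-387),(464,-391)): print(c,proj("top",[*c,60]),"peak",proj("top",[*c,108]),proj("scene",[*c,111]))
E
```

```text
60 [ 464.86529389 -392.30069092   60.        ] 81.51522857567811 -28.90915500116517
70 [ 464.24720251 -390.89400239   70.        ] 80.88481027460675 -28.909155001165217
lid [ 463.62222135 -388.13675728   60.        ]
lid [ 463.59044494 -389.42847886   60.        ]
peak scene [ 459.00558077 -387.112441    111.        ]
lid scene [ 463.46661203 -386.12813524   60.        ]
(464, -389) [360.32752919 237.84630238] peak [362.93881403 236.60727888] [332.34999017 210.58525225]
(466, -389) [360.29439424 237.07609252] peak [362.90389015 235.80776041] [331.90104005 210.2151061 ]
(464, -387) [359.55423447 237.86525875] peak [362.13574486 236.62700885] [331.84739331 210.83568025]
(464, -391) [361.10087933 237.82734465] peak [363.74194296 236.58754745] [332.85191075 210.33516122]
```

Request:
move_arm([
  [0.06,0.26,0,0],
  [0.08,0.36,0,0],
  [0.08,0.36,0,0],
  [0.08,0.36,0,0],
  [0.08,0.36,0,0],
])

```text
clock: 13.4
tool_pos: [434.8, -132.8, 322.8]
ee_rot: [[0.947, -0.32, -0.003], [-0.32, -0.947, 0.002], [-0.003, -0.001, -1.0]]
wrist_force: [0.4, -0.2, -1.5]
opening: 23.1
grip_force: 60.3
```

Request:
move_arm([
  [0.08,0.36,0,0],
  [0.08,0.36,0,0],
  [0.08,0.36,0,0],
  [0.08,0.36,0,0],
  [0.08,0.36,0,0],
])

```text
clock: 13.82
tool_pos: [415.2, -316.2, 322.6]
ee_rot: [[0.947, -0.321, -0.002], [-0.321, -0.947, 0.003], [-0.003, -0.002, -1.0]]
wrist_force: [0.6, 0.5, -0.3]
opening: 23.4
grip_force: 60.3
```

Request:
move_arm([
  [0.09,0.438,0,0],
  [0,0,0,0.043],
  [0,0,0,0.043],
  [0,0,0,0],
  [0,0,0,0],
])

```text
clock: 14.23
tool_pos: [410.8, -355.9, 323.2]
ee_rot: [[0.879, -0.476, -0.002], [-0.476, -0.879, 0.003], [-0.003, -0.001, -1.0]]
wrist_force: [-0.1, 0.1, -1.1]
opening: 23.0
grip_force: 60.5
```

Request:
move_arm([
  [0,0.034,0.25,0],
  [0,0,0.35,0],
  [0,0,0.25,0],
  [0,0,0.13,0],
  [0,0,0,0],
])

```text
clock: 14.65
tool_pos: [408.4, -357.2, 223.0]
ee_rot: [[0.879, -0.476, -0.005], [-0.476, -0.879, 0.006], [-0.007, -0.003, -1.0]]
wrist_force: [-0.9, 0.3, -2.2]
opening: 23.6
grip_force: 60.5
```

Request:
move_arm([
  [0.1,0,0,0],
  [0.1,0,0,0],
  [0.1,0,0,0],
  [0,0,0,0],
  [0,0,0,0],
])

```text
clock: 15.07
tool_pos: [437.1, -374.7, 228.5]
ee_rot: [[0.879, -0.477, 0.001], [-0.477, -0.879, -0.002], [0.002, 0.001, -1.0]]
wrist_force: [-0.4, -0.6, -1.0]
opening: 23.3
grip_force: 60.5
```

```bash
python3 - <<'E'
from h import *
a={}
for n in ("scene","top"):
    a[n]=viewer.camera(n)[:,:,::-1]; cv2.imwrite(f"pics/{n}5.png",a[n])
s=bot.state(); p=s["tool_pos"]; R=s["ee_rot"]; print(p,s["wrist_force"]); print("tin in tool",R.T@(np.array([463.8,-388.5,108])-p))
def c(im,x,y,w,h,k): return cv2.resize(im[y:y+h,x:x+w],None,fx=k,fy=k,interpolation=cv2.INTER_CUBIC)
cv2.imwrite("pics/c6.png",np.hstack([c(a["top"],320,195,80,80,5),c(a["scene"],290,175,80,80,5)]))
E
```

```text
[ 436.30232117 -374.07770217  227.69821815] [ 0.25975752 -0.16774341 -2.34225578]
tin in tool [ 31.00209529  -0.49057179 119.70972338]
```

View pics/c6.png

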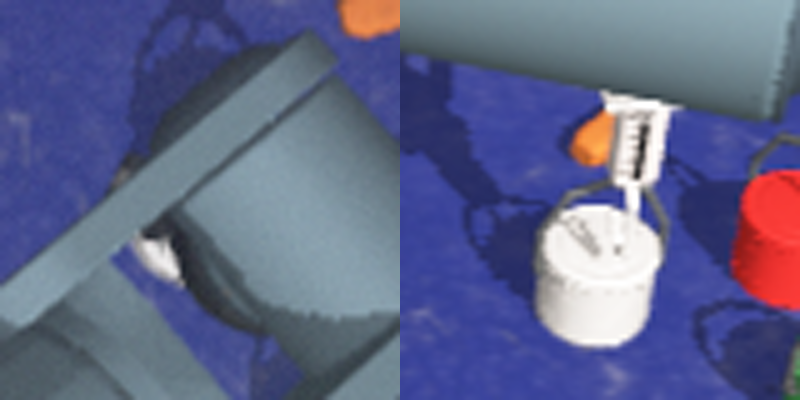

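The scene crop shows the casing over the near side of the far tin, with the rod at about scene (336,215) and the hook over the lid in front of the bail. Advancing and pulling.

Request:
move_arm([
  [0.08,0,0.02,0],
  [0.08,0,0,0],
  [0.08,0,0,0],
  [0.06,0,0,0],
  [0,0,0,0],
])

```text
clock: 15.58
tool_pos: [463.5, -388.9, 225.3]
ee_rot: [[0.879, -0.478, 0.0], [-0.478, -0.879, -0.0], [0.001, 0.0, -1.0]]
wrist_force: [0.1, 1.5, -1.0]
opening: 23.0
grip_force: 60.5
```

Request:
move_arm([
  [0,0,-0.06,0],
  [0,0,-0.06,0],
  [0,0,-0.06,0],
  [0,0,-0.04,0],
  [0,0,0,0],
])

```text
clock: 16.0
tool_pos: [462.7, -388.7, 249.2]
ee_rot: [[0.878, -0.478, 0.002], [-0.478, -0.878, -0.002], [0.002, 0.001, -1.0]]
wrist_force: [0.0, -0.1, -2.0]
opening: 23.5
grip_force: 60.5
```

Request:
move_arm([
  [0,0,-0.04,0],
  [0,0,-0.04,0],
  [0,0,-0.04,0],
  [0,0,0,0],
  [0,0,0,0],
])

```text
clock: 16.42
tool_pos: [462.3, -388.1, 259.1]
ee_rot: [[0.878, -0.478, -0.001], [-0.478, -0.878, 0.001], [-0.001, -0.0, -1.0]]
wrist_force: [-0.3, 0.7, -3.7]
opening: 23.7
grip_force: 60.2
```

Request:
move_arm([
  [0,0,-0.03,0],
  [0,0,-0.03,0],
  [0,0,-0.03,0],
  [0,0,0,0],
  [0,0,0,0],
])

```text
clock: 16.83
tool_pos: [462.5, -388.3, 268.3]
ee_rot: [[0.878, -0.478, 0.0], [-0.478, -0.878, -0.0], [0.0, 0.0, -1.0]]
wrist_force: [-0.2, -0.3, -5.2]
opening: 23.2
grip_force: 60.1
```

Request:
move_arm([
  [0,0,-0.03,0],
  [0,0,-0.03,0],
  [0,0,-0.03,0],
  [0,0,0,0],
  [0,0,0,0],
])

```text
clock: 17.25
tool_pos: [462.6, -388.4, 277.7]
ee_rot: [[0.878, -0.478, 0.001], [-0.478, -0.878, -0.001], [0.001, 0.0, -1.0]]
wrist_force: [-0.6, 0.7, -5.9]
opening: 22.8
grip_force: 60.0
```

Request:
move_arm([
  [0,0,-0.02,0],
  [0,0,-0.02,0],
  [0,0,0,0],
  [0,0,0,0],
  [0,0,0,0],
])

```text
clock: 17.67
tool_pos: [462.4, -388.3, 281.2]
ee_rot: [[0.878, -0.478, -0.0], [-0.478, -0.878, 0.0], [-0.0, -0.0, -1.0]]
wrist_force: [-0.6, 0.6, -6.7]
opening: 23.5
grip_force: 60.0
```

```bash
python3 - <<'E'
from h import *
f=[]
for i in range(8):
    im=viewer.camera("scene"); f.append(bot.state()["wrist_force"])
cv2.imwrite(f"pics/w5.png",im[:,:,::-1])
print(np.round(f,1)[:,2],np.mean(f,0),bot.state()["tool_pos"])
E
```

```text
[-5.4 -5.6 -4.9 -5.3 -5.4 -6.6 -6.  -5.7] [ 0.06724272 -0.02079735 -5.62215146] [ 462.45691781 -388.23588983  281.2431297 ]
```

The load settles near 4.3 N and no longer grows with height, so this is the part-used tin and it is off the bench. Raising it.

Request:
move_arm([
  [0,0,-0.03,0],
  [0,0,-0.06,0],
  [0,0,-0.08,0],
  [0,0,-0.09,0],
  [0,0,-0.09,0],
])

```text
clock: 18.48
tool_pos: [462.6, -388.5, 317.8]
ee_rot: [[0.878, -0.478, 0.001], [-0.478, -0.878, -0.001], [0.001, 0.0, -1.0]]
wrist_force: [0.9, -0.8, -5.4]
opening: 23.5
grip_force: 60.0
```

Request:
move_arm([
  [0,0,-0.07,0],
  [0,0,-0.05,0],
  [0,0,-0.03,0],
  [0,0,0,0],
  [0,0,0,0],
])

```text
clock: 18.9
tool_pos: [462.4, -388.2, 331.2]
ee_rot: [[0.878, -0.478, -0.0], [-0.478, -0.878, 0.0], [-0.0, -0.0, -1.0]]
wrist_force: [-0.1, 1.1, -4.8]
opening: 23.2
grip_force: 60.0
```

Request:
move_arm([
  [0,0,0,0],
  [0,0,0,0],
  [0,0,0,0],
  [0,0,0,0],
  [0,0,0,0],
])

```text
clock: 19.32
tool_pos: [462.4, -388.2, 331.1]
ee_rot: [[0.878, -0.478, -0.0], [-0.478, -0.878, 0.0], [-0.0, -0.0, -1.0]]
wrist_force: [-0.2, 0.2, -5.8]
opening: 22.9
grip_force: 60.0
```

```bash
python3 - <<'E'
from h import *
a={}
for n in ("scene","top"):
    a[n]=viewer.camera(n)[:,:,::-1]; cv2.imwrite(f"pics/{n}6.png",a[n])
s=bot.state(); print(s["tool_pos"],s["wrist_force"])
cv2.imwrite("pics/c7.png",np.hstack([cv2.resize(a["scene"][150:290,230:380],None,fx=4,fy=4)]))
E
```

```text
[ 462.4499244  -388.2761954   331.23447368] [-0.45386607 -0.14720565 -5.54155017]
```

View pics/c7.png

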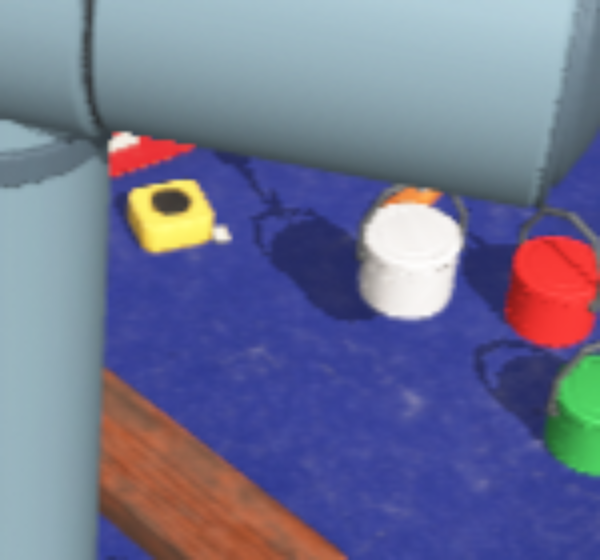

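The scene crop shows the tin hanging upright, its base near scene (331,229), about 60 mm up. Carrying it over the board with soft ramps.

Request:
move_arm([
  [-0.01,-0.018,0,0],
  [-0.019,-0.035,0,0],
  [-0.029,-0.053,0,0],
  [-0.038,-0.07,0,0],
  [-0.048,-0.088,0,0],
])

```text
clock: 19.83
tool_pos: [462.4, -357.5, 331.3]
ee_rot: [[0.878, -0.478, 0.0], [-0.478, -0.878, 0.0], [-0.0, -0.0, -1.0]]
wrist_force: [1.0, 1.1, -6.2]
opening: 23.3
grip_force: 59.9
```

Request:
move_arm([
  [-0.057,-0.105,0,0],
  [-0.057,-0.105,0,0],
  [-0.057,-0.105,0,0],
  [-0.062,-0.114,0,0],
  [-0.062,-0.114,0,0],
])

```text
clock: 20.25
tool_pos: [462.4, -294.9, 331.4]
ee_rot: [[0.879, -0.478, 0.0], [-0.478, -0.879, -0.0], [0.0, -0.0, -1.0]]
wrist_force: [0.2, 0.1, -6.2]
opening: 23.1
grip_force: 59.9
```

Request:
move_arm([
  [-0.062,-0.114,0,0],
  [-0.062,-0.114,0,0],
  [-0.062,-0.114,0,0],
  [-0.062,-0.114,0,0],
  [-0.062,-0.114,0,0],
])

```text
clock: 20.67
tool_pos: [462.4, -230.2, 331.3]
ee_rot: [[0.878, -0.478, 0.0], [-0.478, -0.878, 0.0], [0.0, -0.0, -1.0]]
wrist_force: [1.1, 0.9, -5.1]
opening: 23.1
grip_force: 59.9
```

Request:
move_arm([
  [-0.062,-0.114,0,0],
  [-0.057,-0.105,0,0],
  [-0.053,-0.097,0,0],
  [-0.053,-0.097,0,0],
  [-0.048,-0.088,0,0],
])

```text
clock: 21.08
tool_pos: [462.4, -173.4, 331.3]
ee_rot: [[0.878, -0.478, 0.0], [-0.478, -0.878, -0.0], [0.0, -0.0, -1.0]]
wrist_force: [0.5, -0.1, -5.7]
opening: 23.1
grip_force: 59.9
```

Request:
move_arm([
  [-0.048,-0.088,0,0],
  [-0.038,-0.07,0,0],
  [-0.029,-0.053,0,0],
  [-0.019,-0.035,0,0],
  [-0.01,-0.018,0,0],
])

```text
clock: 21.5
tool_pos: [462.4, -143.9, 331.3]
ee_rot: [[0.879, -0.478, 0.0], [-0.478, -0.879, 0.0], [-0.0, -0.0, -1.0]]
wrist_force: [0.3, 0.2, -5.6]
opening: 23.5
grip_force: 59.9
```

Request:
move_arm([
  [0,0,0,0],
  [0,0,0,0],
  [0,0,0,0],
  [0,0,0,0],
  [0,0,0,0],
])

```text
clock: 21.92
tool_pos: [462.3, -144.7, 331.3]
ee_rot: [[0.878, -0.478, -0.0], [-0.478, -0.878, -0.0], [-0.0, 0.0, -1.0]]
wrist_force: [0.6, -1.1, -5.4]
opening: 23.3
grip_force: 59.9
```

```bash
python3 - <<'E'
from h import *
a={}
for n in ("scene","top"):
    a[n]=viewer.camera(n)[:,:,::-1]; cv2.imwrite(f"pics/{n}7.png",a[n])
f=[]
for i in range(6): im=viewer.camera("top"); f.append(bot.state()["wrist_force"])
cv2.imwrite("pics/top8.png",im[:,:,::-1])
s=bot.state(); print(s["tool_pos"],np.mean(f,0),s["clock"])
c=lambda im,x,y:cv2.resize(im[y:y+150,x:x+130],None,fx=3,fy=3)
cv2.imwrite("pics/c8.png",np.hstack([c(a["top"],210,160),c(a["scene"],190,150)]))
E
```

```text
[ 462.37275364 -144.42623529  331.30123012] [-0.13592866 -0.03291542 -5.49874701] 22.3167
```

View pics/c8.png

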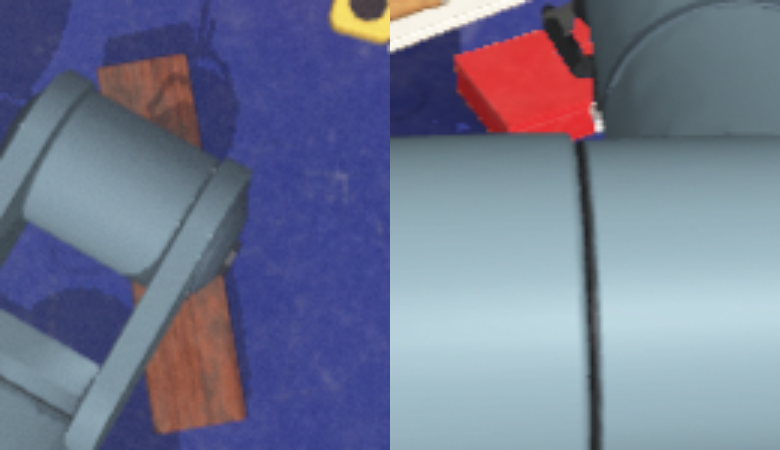

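The crop shows only the arm over the board, with the tin hidden beneath it. The TCP sits over the board centre line, so I lower by force.

Request:
move_arm([
  [0,0,0.04,0],
  [0,0,0.06,0],
  [0,0,0.06,0],
  [0,0,0.04,0],
  [0,0,0.03,0],
])

```text
clock: 22.73
tool_pos: [462.0, -144.1, 307.0]
ee_rot: [[0.878, -0.478, -0.002], [-0.478, -0.878, 0.001], [-0.002, -0.0, -1.0]]
wrist_force: [-0.3, 0.5, -4.8]
opening: 23.1
grip_force: 59.9
```

Request:
move_arm([
  [0,0,0.03,0],
  [0,0,0.03,0],
  [0,0,0.03,0],
  [0,0,0.03,0],
  [0,0,0.03,0],
])

```text
clock: 23.15
tool_pos: [462.5, -144.6, 293.6]
ee_rot: [[0.878, -0.478, 0.001], [-0.478, -0.878, -0.001], [0.001, 0.0, -1.0]]
wrist_force: [-0.8, -0.7, -3.1]
opening: 23.2
grip_force: 60.2
```

Request:
move_arm([
  [0,0,0.03,0],
  [0,0,0.03,0],
  [0,0,0.03,0],
  [0,0,0,0],
  [0,0,0,0],
])

```text
clock: 23.57
tool_pos: [462.6, -144.4, 284.5]
ee_rot: [[0.878, -0.478, 0.001], [-0.478, -0.878, -0.0], [0.001, -0.0, -1.0]]
wrist_force: [-0.8, 0.4, -1.5]
opening: 23.0
grip_force: 60.5
```

Touchdown came as predicted (about z = 300) and the load is gone at 284. Next: lower to the free height, back out and rise.

Request:
move_arm([
  [0,0,0.07,0],
  [0,0,0.08,0],
  [0,0,0.07,0],
  [0,0,0.035,0],
  [0,0,0,0],
])

```text
clock: 23.98
tool_pos: [461.7, -144.0, 257.1]
ee_rot: [[0.878, -0.478, -0.002], [-0.478, -0.878, 0.001], [-0.003, -0.0, -1.0]]
wrist_force: [-0.5, -0.3, -1.3]
opening: 23.3
grip_force: 60.5
```

Request:
move_arm([
  [-0.05,0,0,0],
  [-0.1,0,0,0],
  [-0.15,0,0,0],
  [-0.2,0,0,0],
  [-0.15,0,0,0],
])

```text
clock: 24.4
tool_pos: [404.3, -112.8, 259.0]
ee_rot: [[0.879, -0.478, 0.0], [-0.478, -0.879, -0.0], [0.0, -0.0, -1.0]]
wrist_force: [0.1, -0.7, -1.0]
opening: 23.2
grip_force: 60.5
```

Request:
move_arm([
  [0,0,-0.15,0],
  [0,0,-0.2,0],
  [0,0,-0.2,0],
  [0,0,-0.05,0],
  [0,0,0,0],
])

```text
clock: 24.82
tool_pos: [405.9, -113.7, 320.9]
ee_rot: [[0.878, -0.478, 0.004], [-0.478, -0.878, -0.002], [0.005, 0.0, -1.0]]
wrist_force: [1.3, -0.2, -1.0]
opening: 23.4
grip_force: 60.4
```

```bash
python3 - <<'E'
from h import *
a={}
for n in ("scene","top"):
    a[n]=viewer.camera(n)[:,:,::-1]; cv2.imwrite(f"pics/{n}9.png",a[n])
s=bot.state(); print(s["tool_pos"],s["ee_rot"].round(3),s["wrist_force"],s["clock"])
t=a["top"]; hsv=cv2.cvtColor(t,cv2.COLOR_BGR2HSV); m=((hsv[...,1]<70)&(hsv[...,2]>110)).astype(np.uint8); m[:,:240]=0;m[:,330:]=0;m[:180]=0;m[330:]=0
for c in cv2.findContours(m,0,1)[0]:
    if cv2.contourArea(c)>60: print(cv2.boundingRect(c),cv2.contourArea(c))
print("expect lid px",proj("top",[462.5,-144.4,94]))
E
```

```text
[ 404.9844467  -113.15957566  317.99902028] [[ 0.878 -0.478 -0.001]
 [-0.478 -0.878  0.   ]
 [-0.001 -0.    -1.   ]] [ 0.52382742  0.56961012 -2.46062236] 24.9167
(240, 246, 30, 68) 956.5
(253, 225, 29, 29) 556.0
expect lid px [265.47510341 239.94332605]
```

The lid is seen at top-view (267,239) against an expected (265,240), so the tin stands free on the board. Taking the scale back.

Request:
move_arm([
  [0,0,-0.05,-0.055],
  [0,0,0,-0.055],
  [0,0,0,-0.055],
  [0,0,0,-0.055],
  [0,0,0,-0.055],
])

```text
clock: 25.33
tool_pos: [404.7, -113.0, 321.8]
ee_rot: [[0.998, 0.057, -0.003], [0.057, -0.998, 0.002], [-0.003, -0.002, -1.0]]
wrist_force: [0.2, -0.8, -1.1]
opening: 23.2
grip_force: 60.5
```

Request:
move_arm([
  [0,0,0,-0.055],
  [0,0,0,-0.059],
  [0,0,0,0],
  [0,0,0,0],
  [0,0,0,0],
])

```text
clock: 25.75
tool_pos: [405.0, -113.2, 322.8]
ee_rot: [[0.962, 0.274, -0.001], [0.274, -0.962, 0.001], [-0.001, -0.001, -1.0]]
wrist_force: [-0.0, -0.1, -1.1]
opening: 23.6
grip_force: 60.5
```

Request:
move_arm([
  [0.25,-0.118,0,0],
  [0.35,-0.165,0,0],
  [0.35,-0.165,0,0],
  [0.35,-0.165,0,0],
  [0.35,-0.165,0,0],
])

```text
clock: 26.17
tool_pos: [543.5, 8.6, 323.3]
ee_rot: [[0.962, 0.274, -0.0], [0.274, -0.962, -0.0], [-0.0, -0.0, -1.0]]
wrist_force: [0.8, -0.7, -1.0]
opening: 23.5
grip_force: 60.5
```

Request:
move_arm([
  [0.35,-0.165,0,0],
  [0.35,-0.165,0,0],
  [0.35,-0.165,0,0],
  [0.2,-0.1,0,0],
  [0,0,0,0],
])

```text
clock: 26.58
tool_pos: [647.9, 101.7, 322.1]
ee_rot: [[0.961, 0.278, -0.001], [0.278, -0.961, 0.001], [-0.001, -0.001, -1.0]]
wrist_force: [-0.4, -0.7, -1.4]
opening: 23.5
grip_force: 60.5
```

Request:
move_arm([
  [0,0,0,0],
  [0,0,0,0],
  [0,0,0,0],
  [0,0,0,0],
  [0,0,0,0],
])

```text
clock: 27.0
tool_pos: [645.7, 98.0, 324.2]
ee_rot: [[0.961, 0.275, 0.0], [0.275, -0.961, -0.0], [0.0, 0.0, -1.0]]
wrist_force: [0.3, -0.1, -0.9]
opening: 23.5
grip_force: 60.5
```

```bash
python3 - <<'E'
from h import *
s=bot.state(); print(s["tool_pos"],s["ee_rot"].round(4),s["wrist_force"],s["clock"])
R=s["ee_rot"]; print(R.T@(np.array([650,102,176.2])-s["tool_pos"]), np.degrees(np.arctan2(R[1,0],R[0,0])), np.degrees(np.arctan2(.276,.961)))
E
```

```text
[645.69015614  97.98650798 324.1684361 ] [[ 9.615e-01  2.749e-01  4.000e-04]
 [ 2.749e-01 -9.615e-01 -0.000e+00]
 [ 4.000e-04  1.000e-04 -1.000e+00]] [ 0.33171543 -0.05902523 -0.91375492] 27.0
[  5.18811964  -2.69445783 147.97014653] 15.957720895618259 16.02410965757494
```

Request:
move_arm([
  [0.052,-0.027,0,0],
  [0,0,0.1,0],
  [0,0,0.25,0],
  [0,0,0.3,0],
  [0,0,0.3,0],
])

```text
clock: 27.42
tool_pos: [650.5, 102.8, 227.8]
ee_rot: [[0.961, 0.276, 0.001], [0.276, -0.961, 0.0], [0.001, 0.0, -1.0]]
wrist_force: [-1.3, 0.1, -1.6]
opening: 23.1
grip_force: 60.5
```

Request:
move_arm([
  [0,0,0.2,0],
  [0,0,0.15,0],
  [0,0,0,0],
  [0,0,0,0],
  [0,0,0,0],
])

```text
clock: 27.83
tool_pos: [651.0, 102.8, 195.0]
ee_rot: [[0.961, 0.276, 0.002], [0.276, -0.961, -0.0], [0.002, 0.001, -1.0]]
wrist_force: [-0.5, 0.1, -0.0]
opening: 23.4
grip_force: 60.4
```

Request:
move_arm([
  [0,0,0,0],
  [0,0,0,0],
  [0,0,0,0],
  [0,0,0,0],
  [0,0,0,0],
])

```text
clock: 28.25
tool_pos: [650.5, 102.7, 194.2]
ee_rot: [[0.961, 0.276, 0.001], [0.276, -0.961, 0.0], [0.001, 0.0, -1.0]]
wrist_force: [-0.2, -0.8, -0.8]
opening: 23.6
grip_force: 60.4
```

Request:
move_arm([
  [-0.006,0.005,0.04,0],
  [0,0,0.04,0],
  [0,0,0.04,0],
  [0,0,0.03,0],
  [0,0,0.02,0],
])

```text
clock: 28.67
tool_pos: [649.6, 102.0, 176.2]
ee_rot: [[0.961, 0.276, -0.001], [0.276, -0.961, -0.0], [-0.001, -0.0, -1.0]]
wrist_force: [-1.7, -0.1, 4.1]
opening: 23.1
grip_force: 61.4
```

Request:
move_arm([
  [0,0,0,0],
  [0,0,0,0],
  [0,0,0,0],
  [0,0,0,0],
  [0,0,0,0],
])

```text
clock: 29.08
tool_pos: [649.9, 102.1, 176.8]
ee_rot: [[0.961, 0.276, 0.0], [0.276, -0.961, 0.0], [0.0, 0.0, -1.0]]
wrist_force: [-0.6, 0.6, -1.2]
opening: 23.4
grip_force: 60.7
```

Request:
move_arm([
  [0,0,0.006,0],
  [0,0,0,0],
  [0,0,0,0],
  [0,0,0,0],
  [0,0,0,0],
])

```text
clock: 29.5
tool_pos: [649.9, 102.1, 176.2]
ee_rot: [[0.961, 0.276, 0.0], [0.276, -0.961, 0.0], [0.0, 0.0, -1.0]]
wrist_force: [0.5, -1.3, -0.7]
opening: 23.2
grip_force: 60.7
```

Request:
move_arm([
  [0,0,0,0],
  [0,0,0,0],
  [0,0,0,0],
  [0,0,0,0],
  [0,0,0,0],
], jaw=-1)

```text
clock: 29.92
tool_pos: [650.0, 102.1, 176.4]
ee_rot: [[0.961, 0.276, 0.0], [0.276, -0.961, 0.0], [0.0, 0.0, -1.0]]
wrist_force: [-0.1, 0.9, 0.1]
opening: 81.8
grip_force: 0.0
```

Request:
move_arm([
  [0,0,0,0],
  [0,0,0,0],
  [0,0,0,0],
  [0,0,0,0],
  [0,0,0,0],
])

```text
clock: 30.33
tool_pos: [649.9, 102.1, 176.2]
ee_rot: [[0.961, 0.276, -0.0], [0.276, -0.961, -0.0], [-0.0, 0.0, -1.0]]
wrist_force: [-0.2, -0.2, -0.3]
opening: 85.7
grip_force: 0.0
```

Open. Rising straight up and moving back towards the robot to get a view.

Request:
move_arm([
  [0,0,-0.1,0],
  [0,0,-0.25,0],
  [0,0,-0.3,0],
  [0,0,-0.3,0],
  [0,0,-0.25,0],
])

```text
clock: 30.75
tool_pos: [650.3, 102.1, 299.6]
ee_rot: [[0.961, 0.276, 0.003], [0.276, -0.961, -0.0], [0.003, 0.001, -1.0]]
wrist_force: [0.6, -1.0, 0.3]
opening: 85.7
grip_force: 0.0
```

Request:
move_arm([
  [-0.1,0.3,0,0],
  [-0.15,0.35,0,0],
  [-0.15,0.35,0,0],
  [-0.15,0.35,0,0],
  [-0.15,0.35,0,0],
])

```text
clock: 31.17
tool_pos: [629.2, -82.1, 297.4]
ee_rot: [[0.961, 0.277, 0.001], [0.277, -0.961, -0.0], [0.001, 0.001, -1.0]]
wrist_force: [0.1, -0.3, -0.7]
opening: 85.5
grip_force: 0.0
```

Request:
move_arm([
  [-0.15,0.35,0,0],
  [-0.15,0.35,0,0],
  [-0.15,0.35,0,0],
  [-0.15,0.35,0,0],
  [-0.1,0.3,0,0],
])

```text
clock: 31.58
tool_pos: [608.4, -265.9, 297.3]
ee_rot: [[0.961, 0.275, 0.001], [0.275, -0.961, -0.001], [0.0, 0.001, -1.0]]
wrist_force: [-0.4, 0.6, -0.5]
opening: 85.3
grip_force: 0.0
```

Request:
move_arm([
  [-0.1,0.3,0,0],
  [0,0.3,0,0],
  [0,0.3,0,0],
  [0,0,0,0],
  [0,0,0,0],
])

```text
clock: 32.0
tool_pos: [624.3, -354.0, 296.3]
ee_rot: [[0.962, 0.274, 0.0], [0.274, -0.962, 0.0], [0.0, -0.0, -1.0]]
wrist_force: [-0.4, -0.5, 0.4]
opening: 85.4
grip_force: 0.0
```

```bash
python3 - <<'E'
from h import *
a={}
for n in ("scene","top"):
    a[n]=viewer.camera(n)[:,:,::-1]; cv2.imwrite(f"pics/{n}10.png",a[n])
print(bot.state()["tool_pos"],bot.state()["clock"])
c=lambda im,x,y:cv2.resize(im[y:y+180,x:x+133],None,fx=3,fy=3)
cv2.imwrite("pics/c9.png",np.hstack([cv2.resize(a["top"][120:320,130:330],None,fx=2,fy=2),cv2.resize(a["scene"][180:320,110:300],None,fx=2,fy=400/140)]))
E
```

```text
[ 624.50215877 -352.08462394  296.65797421] 32.1
```

View pics/c9.png

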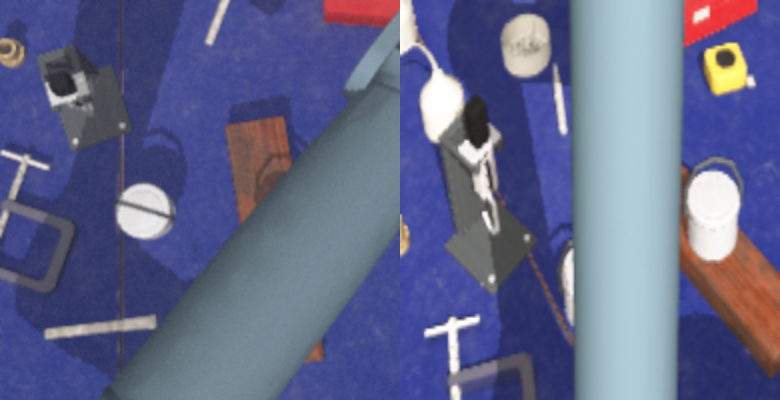

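The picture shows the scale hanging in the stand at top-view (161,161), the full tin at (203,225), the part-used tin upright on the board at scene (263,257), and the bystanders in place. I do a quick numeric check against the first picture, then hand in.

```bash
python3 - <<'E'
from h import *
from plant import ticket
ok=True
for n,(x,y,w,h) in dict(top=(150,150,24,24),scene=(136,210,26,26)).items():
    A,B=[cv2.imread(f"pics/{n}{i}.png",0) for i in (0,10)]
    r=cv2.matchTemplate(B[y-6:y+h+6,x-6:x+w+6],A[y:y+h,x:x+w],cv2.TM_CCOEFF_NORMED); _,v,_,l=cv2.minMaxLoc(r)
    print(n,v,np.array(l)-6); ok&=bool(np.abs(np.array(l)-6).max()<=2)
if ok: print(ticket.hand_in())
E
```

```text
top 0.9288943409919739 [1 0]
scene 0.9328974485397339 [0 0]
the job is handed in; nothing more can be done
None
```

The job is handed in, with no verdict shown: the part-used tin (the far one) stands unhooked on the board, the full tin (the near one) was pulled to about 8 N and left in place, and the scale hangs in its stand within about 1 pixel of where it started.

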